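# Change over the coffee corner at its cordless switches

## Task

Change the coffee corner over from the pod machine to the coffee maker at its cordless rocker switches, pressing with closed fingers: first switch the red one fully off, then the blue one fully on, then the yellow one fully on (the end with the white stripe pressed down is on). Leave the green one off; do not pick up the switches or push them about, and leave the other things on the worktop where they stand.

Things in the scene. Friction and masses are not known exactly. Their poses are not given: they have to be found in the camera images.
- switch_red: loose cordless switch with a red rocker: grey housing 90 (its x) x 60 (y) x 18 mm high, 0.37 kg; origin at the centre of its underside, z up. A white stripe, 8 x 44 mm, across the housing's top 37 mm out along +x marks the ON end; -x is the OFF end. The rocker in the middle of the top measures 56 mm along x and 34 mm along y; press down on a half about 20 mm from the centre.
- rocker_red (a joint): red rocker: +0.18 rad = fully ON (half beside the stripe down), -0.18 = fully OFF (other half down). Pivot along y, 23 mm above the worktop. Its top is a shallow V: the pressed half lies level at 23 mm above the worktop, the raised half climbs outward to 33 mm at its outer edge. No spring: stays where it is left; 2 to 4 N at 20 mm from the pivot moves it.
- switch_blue: loose cordless switch with a blue rocker: grey housing 90 (its x) x 60 (y) x 18 mm high, 0.37 kg; origin at the centre of its underside, z up. A white stripe, 8 x 44 mm, across the housing's top 37 mm out along +x marks the ON end; -x is the OFF end. The rocker in the middle of the top measures 56 mm along x and 34 mm along y; press down on a half about 20 mm from the centre.
- rocker_blue (a joint): blue rocker: +0.18 rad = fully ON (half beside the stripe down), -0.18 = fully OFF (other half down). Pivot along y, 23 mm above the worktop. Its top is a shallow V: the pressed half lies level at 23 mm above the worktop, the raised half climbs outward to 33 mm at its outer edge. No spring: stays where it is left; 2 to 4 N at 20 mm from the pivot moves it.
- switch_yellow: loose cordless switch with a yellow rocker: grey housing 90 (its x) x 60 (y) x 18 mm high, 0.37 kg; origin at the centre of its underside, z up. A white stripe, 8 x 44 mm, across the housing's top 37 mm out along +x marks the ON end; -x is the OFF end. The rocker in the middle of the top measures 56 mm along x and 34 mm along y; press down on a half about 20 mm from the centre.
- rocker_yellow (a joint): yellow rocker: +0.18 rad = fully ON (half beside the stripe down), -0.18 = fully OFF (other half down). Pivot along y, 23 mm above the worktop. Its top is a shallow V: the pressed half lies level at 23 mm above the worktop, the raised half climbs outward to 33 mm at its outer edge. No spring: stays where it is left; 2 to 4 N at 20 mm from the pivot moves it.
- switch_green: loose cordless switch with a green rocker: grey housing 90 (its x) x 60 (y) x 18 mm high, 0.37 kg; origin at the centre of its underside, z up. A white stripe, 8 x 44 mm, across the housing's top 37 mm out along +x marks the ON end; -x is the OFF end. The rocker in the middle of the top measures 56 mm along x and 34 mm along y; press down on a half about 20 mm from the centre.
- rocker_green (a joint): green rocker: +0.18 rad = fully ON (half beside the stripe down), -0.18 = fully OFF (other half down). Pivot along y, 23 mm above the worktop. Its top is a shallow V: the pressed half lies level at 23 mm above the worktop, the raised half climbs outward to 33 mm at its outer edge. No spring: stays where it is left; 2 to 4 N at 20 mm from the pivot moves it.
- espresso_cup: bystander: white striped espresso cup, 63 x 90 (with handle) x 49 mm high; origin at the centre of its underside
- honey_jar: bystander: glass honey jar with green lid, 59 mm across, 85 mm high; origin at the centre of its underside
- creamer: bystander: pink creamer tub, 72 mm across, 71 mm high; origin at the centre of its underside
- capsule_black: bystander: black coffee capsule, 37 mm across, 22 mm high; origin at the centre of its underside
- capsule_orange: bystander: amber coffee capsule, 37 mm across, 22 mm high; origin at the centre of its underside

How it is judged:
By the outcome, as a careful person would: the job done as asked, in the order asked, and still so for the second after the job is handed in, with the robot touching nothing.
It also fails if it takes over 48 s, if anything falls off the work surface, if the arm or the gripper's body presses on something with over 40 N, if the wrist force passes 120 N, or if a joint passes its speed limit or range.

## Robot

A 7-joint arm with a two-finger parallel gripper is mounted at the origin on a cart in front of the work surface, level with it; the furniture and walls round the work are solid. World frame = base frame: x ahead of the robot, y to its left, z up, the work surface at z = 0. Lengths are in m, angles in degrees, forces in N, time in s.
With the tool pointing down it reaches from about 0.425 to 0.875 m from the base axis. Payload 4.7 kg.
Tool frame: the origin (TCP) lies on the mounting face of the last link; the fingertips stand tcp_to_tips ahead of it and the grasp point (between the pads) lies 164 mm ahead of it (tcp_to_tips is the distance from the TCP to the fingertips, in m); z points along the fingers, y is the line along which they close (so a half turn about z gives the same grasp; the last joint's range is limited). The gripper opens to 87 mm and grips with 3 to 60 N. Pads are 19 mm wide; open, the fingers measure 117 mm over their backs; the gripper's body (75 mm by 190 mm) begins 51 mm behind the grasp point.
Start: joints at [77.756, 18.392, -4.016, 83.108, 1.295, 78.541, -3.26], TCP at [0.147, -0.633, 0.405] pointing down, gripper open.
Joint ranges: [-163.93, 163.93], [-17.29, 119.83], [-79.2, 71.16], [3.27, 140.29], [-89.18, 269.18], [5.43, 117.66], [-154.24, 154.24]. Speed limits (degrees/s): [147.25, 147.25, 180, 180, 180, 180, 180].

## Interface

Orientations are given as [roll, pitch, yaw] about the fixed x, y, z axes, in that order (R = Rz(yaw) Ry(pitch) Rx(roll)).
In Python, from cell import get_obs, read_camera, sign_off, tcp_to_tips gives the robot as it stands.
- The arm moves only by the tool drive_tool, never from a script. Its argument "rows" is one flat list of numbers, 7 for each row, row after row: the shift along the tool's x, y, z in m, then the turn, a rotation vector about the tool's x, y, z in rad, then the gripper command: -1 is shut, 1 is fully open, values between are in proportion. In form: [tx, ty, tz, rx, ry, rz, fingers, tx, ty, tz, rx, ry, rz, fingers, ...]. A call has 1 to 5 rows; each row shifts and turns the commanded pose from where the row before left it, along the tool's axes as they then stand; what a row does not reach is not made up. A row lasts 1/8 s, in which the tool goes at most 62.5 mm and 10.7 degrees, less where a joint would pass 70% of its speed; a pose out of reach is approached as far as the arm can. A call is refused whole if a number of a shift passes 0.0625 or a number of a turn 0.188, either way. A call with a gripper value outside its range is refused whole. The fingers move at their own pace and stop on an object; "grip_force" is the grip in N (left out, the last holds). Time passes only in rows, so rows that do not move let the fingers close. It gives the time, the measured TCP pose, the force, the opening and the grip force at its end, in the units of the state.
- get_obs(): the state, without advancing time (a new reading comes with each control period).
- read_camera(name): name is "side" or "top"; returns a dict with "color" (480x640x3 uint8, blue, green, red), "fov_y" (degrees; the focal length in pixels is half the picture's height over the tangent of half this angle, whatever the lens; pixels are square), "cx", "cy" (the principal point, pixels), "k1" (the pictures are not rectified: a ray, as slopes to the right and down, at radius r is drawn at 1 + k1 r^2 times it, then the intrinsics apply), "cam_to_world" (4x4, takes a point from camera to world coordinates). Camera axes: x right, y up, looking along -z (the intrinsics and any distortion apply to the point x, -y, -z); pixel columns grow to the right and rows downward; lengths in m; the calibration is good to about 2 mm. A picture is of the moment at which its call begins. There is no depth.
- sign_off(): hands the job in; it is judged then, once.
The state is a dict: "time_s": time; "qpos": joint angles; "joint_velocities": joint speeds; "effort": joint torques, N m; "tool_pos": TCP position; "tool_rot": TCP orientation; "force": force on the tool from outside, world axes, zero at the start; "wrist_torque": the same for the moment, N m; "grip_width": finger opening in m; "grasp_force": force on a finger pad.
Only numpy, scipy, OpenCV 4.12 (cv2) and the standard library are available. Lean on these libraries where they do the work, as an engineer would, in place of code of your own. Each camera call takes 0.05 s, during which the arm holds its last target. There are 200 camera calls.

## Working session

There is one attempt and no reset: what is moved stays moved. The work goes in short steps, Python scripts to look and compute and a tool call to move; the robot and the scene stay as the last step left them, time stands still between calls to the robot, and variables do not carry over. Pictures are saved under pics/ and viewed, at most 10 in all, crops included, and the job is handed in when it is done.

Besides the shell and the picture viewer there is one more tool, called after "Request:" in YAML: its name, and indented under it one key for each argument. drive_tool: Moves the arm, as the interface text tells. Its arguments: {"type":"object","properties":{"rows":{"type":"array","items":{"type":"number"}},"grip_force":{"type":"number"}},"required":["rows"]}

```bash
mkdir -p pics; python3 - <<'E'
from cell import *
import cv2
print(get_obs(), tcp_to_tips)
for n in("top","side"):
    c=read_camera(n); cv2.imwrite(f"pics/{n}0.png",c["color"]); print({k:v for k,v in c.items() if k!="color"})
E
```

```text
{'time_s': 0.0, 'qpos': array([77.75598684, 18.43820153, -4.01539203, 83.17695647,  1.29507391,
       78.53919203, -3.26024731]), 'joint_velocities': array([-0.07418501, -0.03641165, -0.04852192, -0.10744709, -0.00177701,
       -0.08116441, -0.0543682 ]), 'effort': array([-1.03462600e-03, -4.91289318e+01, -4.04264303e-01, -3.12529850e+01,
       -6.37701130e-02,  4.36935062e-02,  1.88181325e-04]), 'tool_pos': array([ 0.14670998, -0.6330073 ,  0.40365288]), 'tool_rot': array([-1.79890898e+02,  5.90907811e-03,  1.30534490e+01]), 'force': array([-0.04131383,  1.21601358,  0.49846684]), 'wrist_torque': array([ 0.03622411, -0.03635419, -0.0077826 ]), 'grasp_force': 0.0, 'grip_width': 0.08721774189323428} 0.1822
{'fov_y': 57.25617068186653, 'cx': 324.26413280819224, 'cy': 233.293912919669, 'k1': -0.03216233026906417, 'cam_to_world': array([[-0.01005808,  0.99563944, -0.09274124,  0.41848402],
       [-0.99990462, -0.01089213, -0.00849155, -0.03103324],
       [-0.00946467,  0.09264698,  0.99565403,  1.16445021],
       [ 0.        ,  0.        ,  0.        ,  1.        ]])}
{'fov_y': 50.62626741759493, 'cx': 318.8657325359679, 'cy': 239.6203222946456, 'k1': 0.04615014865228779, 'cam_to_world': array([[ 0.98050908,  0.11518193, -0.15916991,  0.33825899],
       [-0.19645883,  0.58476399, -0.78705464, -0.93459153],
       [ 0.00242236,  0.80298455,  0.59599492,  0.74355539],
       [ 0.        ,  0.        ,  0.        ,  1.        ]])}
```

View pics/top0.png

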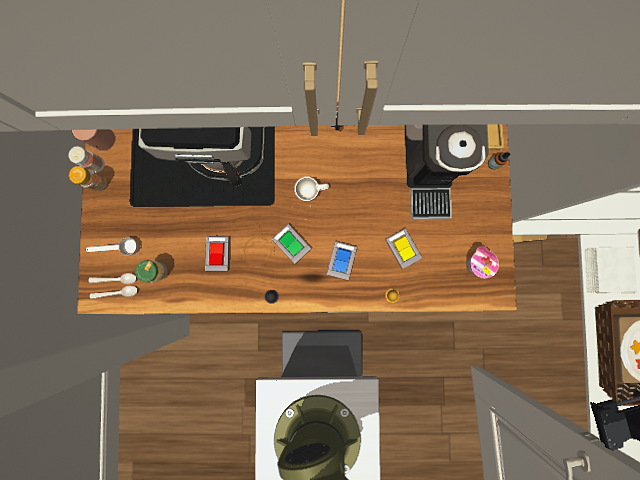

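View pics/side0.png

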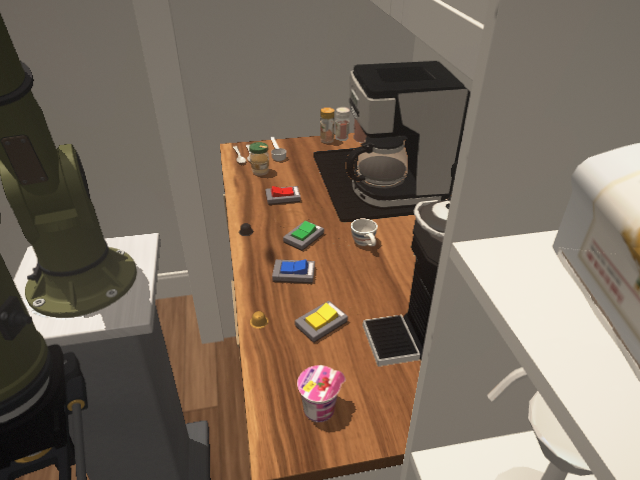

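The top view shows red (217,253), green (292,243), blue (342,260) and yellow (404,248). The side view shows all four as well. I'll enlarge both.

```bash
python3 - <<'E'
import cv2,numpy as np
t=cv2.imread("pics/top0.png"); s=cv2.imread("pics/side0.png")
C=[(217,253),(292,243),(342,260),(404,248)]
a=[cv2.resize(t[y-25:y+25,x-25:x+25],(400,300*400//400),interpolation=3) if 0 else cv2.resize(t[y-25:y+25,x-25:x+25],(300,300),interpolation=3) for x,y in C]
cv2.imwrite("pics/tc.png",np.vstack([np.hstack(a[:2]),np.hstack(a[2:])]))
C=[(283,194),(304,234),(294,270),(322,320)]
a=[cv2.resize(s[y-25:y+25,x-30:x+30],(360,300),interpolation=3) for x,y in C]
cv2.imwrite("pics/sc.png",np.vstack([np.hstack(a[:2]),np.hstack(a[2:])]))
E
```

```text
(no output)
```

View pics/tc.png

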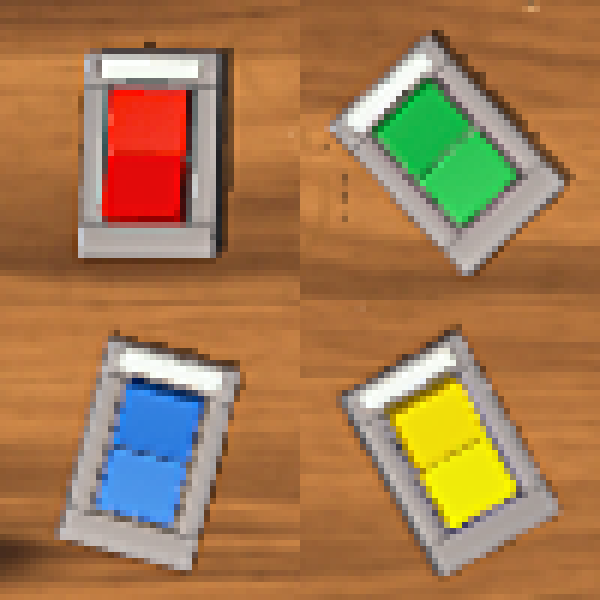

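View pics/sc.png

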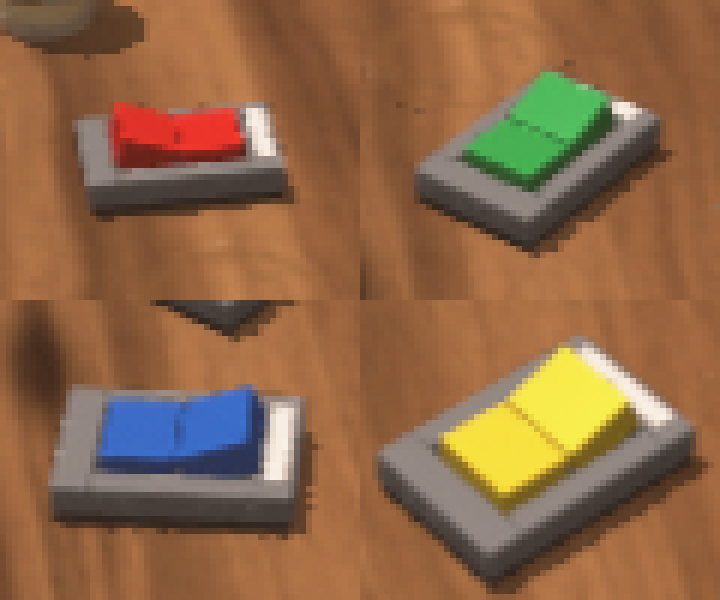

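Top crops: every stripe is at the far end. Side crops: red is ON (its near half is raised), and blue, yellow and green are OFF (far halves raised). Next I'll turn these crop pixels into positions.

```bash
cat >h.py <<'E'
import numpy as np,cv2
def ray(c,p):
    f=240/np.tan(np.radians(c["fov_y"]/2))
    d=(np.array(p,float)-[c["cx"],c["cy"]])/f; u=d.copy()
    for _ in range(20): u=d/(1+c["k1"]*(u@u))
    M=c["cam_to_world"]; return M[:3,3],M[:3,:3]@[u[0],-u[1],-1]
def onz(c,p,z):
    o,d=ray(c,p); return (o+d*(z-o[2])/d[2])[:2]
def proj(c,P):
    f=240/np.tan(np.radians(c["fov_y"]/2)); M=c["cam_to_world"]
    q=M[:3,:3].T@(np.array(P)-M[:3,3]); u=np.array([q[0],-q[1]])/-q[2]
    return u*(1+c["k1"]*(u@u))*f+[c["cx"],c["cy"]]
E
python3 - <<'E'
from cell import *; from h import *
t=read_camera("top"); s=read_camera("side")
D={"red":((217,253),[(85,50),(215,50),(215,258),(78,258)],(150,69),(145,154),(283,194),(178,134)),
"blue":((342,260),[(110,33),(240,68),(190,270),(60,240)],(172,69),(149,156),(294,270),(181,122)),
"yellow":((404,248),[(160,30),(258,210),(145,275),(42,100)],(110,80),(148,152),(322,320),(176,124)),
"green":((292,243),[(133,35),(270,180),(167,272),(32,130)],(85,88),(145,152),(304,234),(175,138))}
for k,(c,co,st,cr,sc,scr) in D.items():
    L=lambda p:[c[0]-25.5+(p[0]+.5)/6,c[1]-25.5+(p[1]+.5)/6]
    cc=np.mean([onz(t,L(p),.018) for p in co],0); S=onz(t,L(st),.018); R=onz(t,L(cr),.0235)
    P=[onz(t,L(p),.018) for p in co]
    q=onz(s,[sc[0]-30.5+(scr[0]+.5)/6,sc[1]-25.5+(scr[1]+.5)/6],.0235)
    d=S-cc
    print(k,"centre",cc.round(4),"crease",R.round(4),"side",q.round(4),"yaw",np.degrees(np.arctan2(d[1],d[0])).round(1),"len",np.hypot(*d).round(4), "edges",[np.hypot(*(P[i]-P[i-1])).round(3) for i in range(4)])
for n,p in(("blk",(271,297)),("amb",(392,296)),("cup",(305,188))): print(n,onz(t,p,.02))
E
```

```text
red centre [0.476  0.2621] crease [0.4756 0.2621] side [0.4763 0.2545] yaw -0.5 len 0.0371 edges [np.float64(0.091), np.float64(0.057), np.float64(0.091), np.float64(0.06)]
blue centre [ 0.455  -0.0657] crease [ 0.4533 -0.065 ] side [ 0.457  -0.0657] yaw -15.5 len 0.0375 edges [np.float64(0.092), np.float64(0.059), np.float64(0.09), np.float64(0.058)]
yellow centre [ 0.4841 -0.2283] crease [ 0.4844 -0.226 ] side [ 0.4852 -0.231 ] yaw 28.0 len 0.0365 edges [np.float64(0.06), np.float64(0.089), np.float64(0.057), np.float64(0.088)]
green centre [0.5001 0.0643] crease [0.5006 0.0662] side [0.4985 0.056 ] yaw 44.3 len 0.0408 edges [np.float64(0.061), np.float64(0.088), np.float64(0.06), np.float64(0.086)]
blk [0.36118384 0.11809725]
amb [ 0.36070469 -0.19439029]
cup [0.64580906 0.02840938]
```

Request:
drive_tool:
  rows: [0,0,0,0,0,0.114,-1,0,0,0,0,0,0.114,-1,0.04,-0.035,0,0,0,0,-1,0.04,-0.035,0,0,0,0,-1,0.04,-0.035,0,0,0,0,-1]
  grip_force: 20

```text
time_s: 0.82
tool_pos: [0.2679, -0.527, 0.4046]
tool_rot: [-180.0, -0.0, -0.0]
force: [0.3, -0.8, 0.6]
grip_width: 0.0455
grasp_force: 0.0
```

Request:
drive_tool:
  rows: [0.04,-0.035,0,0,0,0,-1,0.04,-0.035,0,0,0,0,-1,0.04,-0.035,0,0,0,0,-1,0.03,-0.04,0,0,0,0,-1,0.03,-0.04,0,0,0,0,-1]

```text
time_s: 1.45
tool_pos: [0.4477, -0.3418, 0.4046]
tool_rot: [180.0, 0.0, -0.0]
force: [0.9, -0.2, 0.2]
grip_width: 0.0017
grasp_force: 0.0
```

Request:
drive_tool:
  rows: [0.004,-0.05,0,0,0,0,-1,0.004,-0.05,0,0,0,0,-1,0,-0.05,0,0,0,0,-1,0,-0.05,0,0,0,0,-1,0,-0.05,0,0,0,0,-1]

```text
time_s: 2.08
tool_pos: [0.4546, -0.0916, 0.4047]
tool_rot: [180.0, -0.0, -0.0]
force: [0.6, -0.1, -0.5]
grip_width: 0.0006
grasp_force: 0.0
```

Request:
drive_tool:
  rows: [0,-0.05,0,0,0,0,-1,0,-0.05,0,0,0,0,-1,0,-0.05,0,0,0,0,-1,0,-0.05,0,0,0,0,-1,0,-0.05,0,0,0,0,-1]

```text
time_s: 2.7
tool_pos: [0.4545, 0.1583, 0.4048]
tool_rot: [180.0, -0.0, -0.0]
force: [1.0, -0.3, 0.2]
grip_width: 0.0001
grasp_force: 0.0
```

Request:
drive_tool:
  rows: [0,-0.05,0,0,0,0,-1,0,-0.05,0,0,0,0,-1,0,0,0.05,0,0,0,-1,0,0,0.05,0,0,0,-1,0,0,0,0,0,0,-1]

```text
time_s: 3.32
tool_pos: [0.4534, 0.2556, 0.3015]
tool_rot: [179.8, 0.4, 0.0]
force: [-0.1, 0.5, 0.3]
grip_width: 0.0006
grasp_force: 0.0
```

Request:
drive_tool:
  rows: [0.002,-0.004,0.03,0,0,0,-1,0,0,0.03,0,0,0,-1,0,0,0.018,0,0,0,-1,0,0,0,0,0,0,-1,0,0,0,0,0,0,-1]

```text
time_s: 3.95
tool_pos: [0.4576, 0.2611, 0.2282]
tool_rot: [-180.0, -0.1, -0.0]
force: [-0.3, -0.4, 1.1]
grip_width: -0.0002
grasp_force: 0.0
```

```bash
python3 - <<'E'
from cell import *; import cv2,numpy as np
print(get_obs()["tool_pos"],get_obs()["tool_rot"])
t=read_camera("top")["color"];s=read_camera("side")["color"]
a=cv2.resize(t[215:290,180:255],(400,400),interpolation=3);b=cv2.resize(s[145:220,245:320],(400,400),interpolation=3)
cv2.imwrite("pics/r1.png",np.hstack([a,b]))
E
```

```text
[0.45760422 0.26114876 0.22822215] [-1.79954154e+02 -1.21984240e-01 -2.12023318e-02]
```

View pics/r1.png

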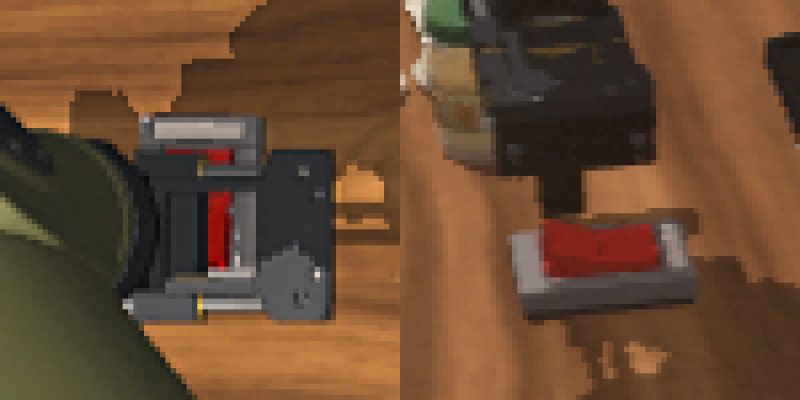

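The fingers sit over red's near half (crop x≈562, rocker 542–662), so I'm pressing now.

Request:
drive_tool:
  rows: [-0.001,0,0.01,0,0,0,-1,0,0,0.005,0,0,0,-1,0,0,0.005,0,0,0,-1,0,0,0,0,0,0,-1,0,0,0,0,0,0,-1]

```text
time_s: 4.68
tool_pos: [0.4562, 0.2606, 0.2066]
tool_rot: [180.0, -0.0, -0.0]
force: [0.6, -0.3, 0.1]
grip_width: 0.0004
grasp_force: 0.0
```

Request:
drive_tool:
  rows: [0,0,0.003,0,0,0,-1,0,0,0,0,0,0,-1,0,0,0,0,0,0,-1]

```text
time_s: 5.05
tool_pos: [0.4564, 0.261, 0.2054]
tool_rot: [179.9, -0.1, -0.0]
force: [-3.6, -2.6, 14.0]
grip_width: 0.0004
grasp_force: 7.1
```

14 N with the tip at 23 mm: red has reached its stop. Lifting and moving to blue.

Request:
drive_tool:
  rows: [0,0,-0.05,0,0,0,-1,0,0,-0.055,0,0,0,-1,0.003,0.05,0,0,0,0,-1,0.003,0.055,0,0,0,0,-1,0.003,0.055,0,0,0,0,-1]

```text
time_s: 5.68
tool_pos: [0.4649, 0.099, 0.309]
tool_rot: [180.0, -0.1, 0.0]
force: [1.0, -0.9, -0.4]
grip_width: 0.0007
grasp_force: 0.0
```

Request:
drive_tool:
  rows: [0.003,0.055,0,0,0,0,-1,0.003,0.055,0,0,0,0,-1,0.003,0.055,0,0,0,0,-1,0,0,0,0,0,0.135,-1,0,0,0,0,0,0.135,-1]

```text
time_s: 6.3
tool_pos: [0.4738, -0.0654, 0.3087]
tool_rot: [180.0, -0.0, -15.9]
force: [0.1, 0.5, 0.3]
grip_width: 0.0007
grasp_force: 0.0
```

```bash
python3 - <<'E'
from cell import *; import cv2,numpy as np
print(get_obs()["tool_pos"],get_obs()["tool_rot"])
t=read_camera("top")["color"];s=read_camera("side")["color"]
a=cv2.resize(t[215:290,180:255],(400,400),interpolation=3);b=cv2.resize(s[145:220,245:320],(400,400),interpolation=3)
cv2.imwrite("pics/r2.png",np.hstack([a,b]))
E
```

```text
[ 0.47380808 -0.06540571  0.30867424] [ 1.79991843e+02 -1.19929115e-02 -1.58656469e+01]
```

View pics/r2.png

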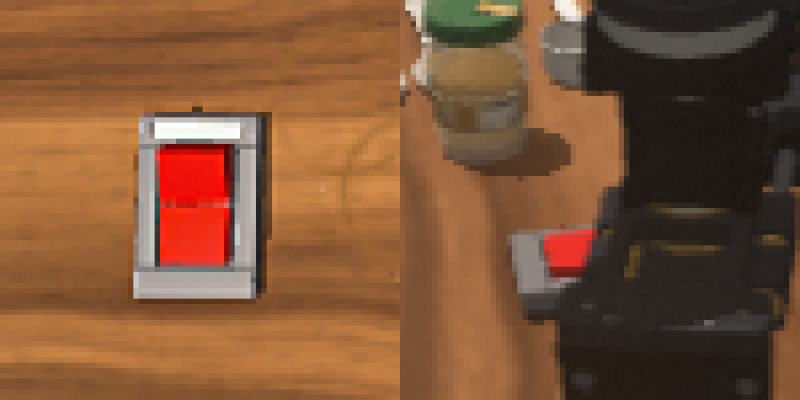

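Red's near half is now level and its housing hasn't moved (centre ≈(217,253)). Descending on blue's stripe half.

Request:
drive_tool:
  rows: [0.0015,0.005,0.04,0,0,0,-1,0,0,0.04,0,0,0,-1,0,0,0,0,0,0,-1,0,0,0.005,0,0,0,-1,0,0,0,0,0,0,-1]

```text
time_s: 7.02
tool_pos: [0.4747, -0.0695, 0.225]
tool_rot: [180.0, -0.1, -15.4]
force: [0.9, 0.2, -0.2]
grip_width: 0.0006
grasp_force: 0.0
```

Request:
drive_tool:
  rows: [0,0.001,0.007,0,0,0,-1,0,0,0.005,0,0,0,-1,0,0,0.005,0,0,0,-1,0,0,0,0,0,0,-1,0,0,0,0,0,0,-1]

```text
time_s: 7.65
tool_pos: [0.4734, -0.0703, 0.2065]
tool_rot: [180.0, 0.1, -15.5]
force: [0.3, -0.4, 0.4]
grip_width: 0.0008
grasp_force: 0.4
```

Request:
drive_tool:
  rows: [0,0,0.003,0,0,0,-1,0,0,0,0,0,0,-1,0,0,0,0,0,0,-1]

```text
time_s: 8.02
tool_pos: [0.4737, -0.0701, 0.2054]
tool_rot: [179.9, 0.1, -15.5]
force: [-5.8, -0.1, 18.2]
grip_width: 0.0005
grasp_force: 9.4
```

Blue is at its stop with 18 N. On to yellow.

Request:
drive_tool:
  rows: [0,0,-0.05,0,0,0,-1,0,0,-0.055,0,0,0,-1,0,0,0,0,0,-0.152,-1,0,0,0,0,0,-0.152,-1,0,0,0,0,0,-0.152,-1]

```text
time_s: 8.65
tool_pos: [0.4731, -0.0703, 0.3082]
tool_rot: [-180.0, 0.1, 10.9]
force: [-0.1, 0.3, -0.7]
grip_width: 0.0009
grasp_force: 0.0
```

Request:
drive_tool:
  rows: [0,0,0,0,0,-0.152,-1,0,0,0,0,0,-0.151,-1,-0.015,0.048,0,0,0,0,-1,-0.015,0.048,0,0,0,0,-1,-0.015,0.048,0,0,0,0,-1]

```text
time_s: 9.28
tool_pos: [0.5013, -0.2199, 0.3081]
tool_rot: [-179.9, 0.1, 28.0]
force: [0.6, -0.2, 0.2]
grip_width: 0.0002
grasp_force: 0.0
```

Request:
drive_tool:
  rows: [0,0,0.04,0,0,0,-1,0,0,0.04,0,0,0,-1,0,0,0,0,0,0,-1,0,0,0,0,0,0,-1]

```text
time_s: 9.78
tool_pos: [0.502, -0.2185, 0.2297]
tool_rot: [180.0, -0.0, 28.0]
force: [0.3, -1.0, 0.4]
grip_width: 0.0001
grasp_force: 0.0
```

Request:
drive_tool:
  rows: [0,0,0.011,0,0,0,-1,0,0,0.006,0,0,0,-1,0,0,0.006,0,0,0,-1,0,0,0,0,0,0,-1,0,0,0,0,0,0,-1]

```text
time_s: 10.4
tool_pos: [0.5015, -0.2188, 0.2057]
tool_rot: [-180.0, 0.0, 28.0]
force: [1.0, 0.8, 1.2]
grip_width: 0.0004
grasp_force: 0.6
```

Request:
drive_tool:
  rows: [0,0,0.003,0,0,0,-1,0,0,0,0,0,0,-1,0,0,0,0,0,0,-1]

```text
time_s: 10.78
tool_pos: [0.5017, -0.2186, 0.2053]
tool_rot: [180.0, 0.1, 28.0]
force: [-5.9, 3.1, 20.8]
grip_width: 0.0003
grasp_force: 10.3
```

Request:
drive_tool:
  rows: [0,0,-0.05,0,0,0,-1,0,0,-0.05,0,0,0,-1,0,0,-0.06,0,0,0,-1,-0.03,0.045,0,0,0,0,-1,-0.03,0.045,0,0,0,0,-1]

```text
time_s: 11.4
tool_pos: [0.4905, -0.3274, 0.3638]
tool_rot: [179.9, 0.1, 28.1]
force: [0.4, -0.5, -0.1]
grip_width: 0.0005
grasp_force: 0.0
```

Request:
drive_tool:
  rows: [-0.03,0.045,0,0,0,0,-1,-0.03,0.045,0,0,0,0,-1,-0.03,0.045,0,0,0,0,-1,-0.03,0.04,0,0,0,0,-1,-0.03,0.04,0,0,0,0,-1]

```text
time_s: 12.02
tool_pos: [0.4583, -0.5883, 0.3619]
tool_rot: [-179.9, 0.1, 28.0]
force: [0.4, -0.1, 1.1]
grip_width: 0.0003
grasp_force: 0.0
```

```bash
python3 - <<'E'
from cell import *; import cv2,numpy as np
print(get_obs()["tool_pos"])
t=read_camera("top")["color"];s=read_camera("side")["color"]
a=cv2.resize(t[175:315,120:510],(780,280),interpolation=3);b=cv2.resize(s[130:430,220:400],None,fx=1,fy=1)
cv2.imwrite("pics/f1.png",a)
cv2.imwrite("pics/f2.png",cv2.resize(s[170:350,230:410],(600,600),interpolation=3))
E
```

```text
[ 0.45834541 -0.58828615  0.36190252]
```

View pics/f1.png

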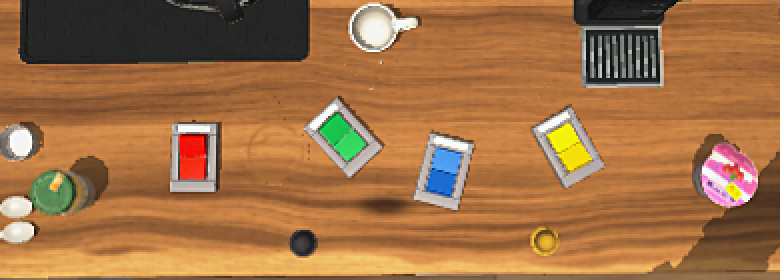

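View pics/f2.png

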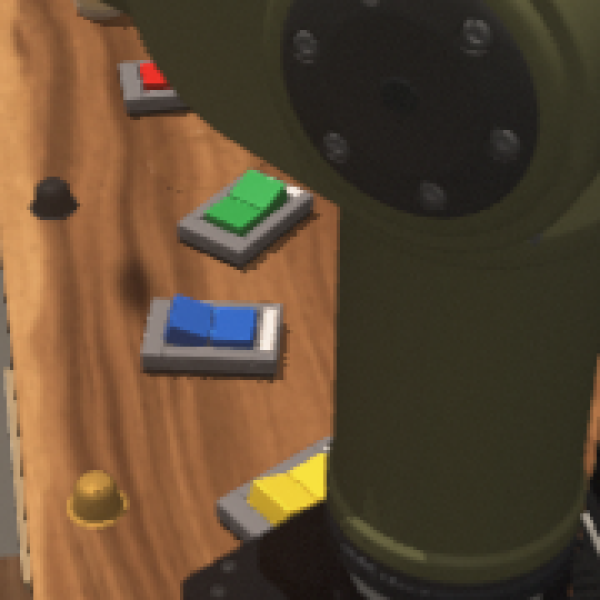

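The top view has the switches where they started: red (195,157), green (343,136), blue (444,171), yellow (568,146). The side view shows blue's and yellow's near halves raised (ON) and green unchanged. Handing in.

```bash
python3 -c "
from cell import *
print(sign_off())"
```

```text
the job is handed in; nothing more can be done
None
```

Red was switched fully off, then blue fully on, then yellow fully on. Green is still off, the pictures show nothing else moved, and the job was handed in after about 12 s of robot time.

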